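# Hold the magnifier over the brooch

### The arm

A 6-joint arm with a two-finger parallel gripper is mounted at the origin on the work surface. World frame = base frame: x ahead of the robot, y to its left, z up, the work surface at z = 0. Lengths are in mm, angles in rad, forces in N, time in s.
With the tool pointing down it reaches from about 250 to 775 mm from the base axis. Payload 8.9 kg.
Tool frame: the origin (TCP) lies on the centre line of the jaws, within the pads' length; the fingertips stand 17 mm ahead of it and the grasp point (between the pads) lies 2 mm behind it (tip_reach is the distance from the TCP to the fingertips, in mm); z points along the fingers, y is the line along which they close (so a half turn about z gives the same grasp; the last joint's range is limited). The gripper opens to 85 mm and grips with 20 to 120 N. Pads are 22 mm wide; open, the fingers measure 114 mm over their backs; the gripper's body (76 mm by 85 mm) begins 54 mm behind the grasp point. The pads swing forward as they close: fully open they stand 13 mm farther back than shut.
Start: joints at [-1.474, 0.291, -0.153, 1.127, 0, 1.431], TCP at [122.653, -510.47, 248.305] pointing down, gripper open.
Joint ranges: [-2.52, 2.52], [-0.91, 1.74], [-1.3, 1.37], [-1.96, 2.02], [-1.52, 1.47], [-3.14, 3.14]. Speed limits (rad/s): [2.22, 2.22, 2.79, 3.14, 3.14, 3.14].

### API

Orientations are given as a unit quaternion [x, y, z, w].
In Python, from workcell import get_state, camera, sign_off, tip_reach gives the robot as it stands.
- The arm moves only by the tool arm_command, never from a script. Its argument "deltas" is a list of rows, each an object with "rotation": the turn, a rotation vector about the tool's x, y, z in degrees, a list of three; "dp": the shift along the tool's x, y, z in m, a list of three; "fingers": the closure, from 0 (fully open) to 1 (shut). In form: [{"rotation": [ax, ay, az], "dp": [tx, ty, tz], "fingers": fingers}, ...]. A call has 1 to 12 rows; each row is the pose to reach, as a shift and turn from the pose commanded when the call began, along the tool's axes at that moment; what a row does not reach only later rows make up. A row lasts 1/12 s, in which the tool goes at most 41.7 mm and 7.16 degrees, less where a joint would pass 70% of its speed; a pose out of reach is approached as far as the arm can. A call with a gripper value outside its range is refused whole. The fingers move at their own pace and stop on an object; the grip force is fixed at half the most. Time passes only in rows, so rows that repeat a pose let the fingers close. It gives the time, the measured TCP pose, the force, the opening and the grip force at its end, in the units of the state.
- get_state(): the state, without advancing time (a new reading comes with each control period).
- camera(name): name is "scene" or "top" or "wrist"; returns a dict with "img" (384x512x3 uint8, red, green, blue), "range_z" (384x512 float32, mm along the optical axis (not along the pixel's ray), 0 where there is no reading), "fx", "fy", "cx", "cy" (pixels), "R" (3x3) and "t" (3): a world point X has camera coordinates R X + t; the wrist camera has in their place "tool_from_camera" (4x4, takes a point from camera to tool coordinates, whose origin is the TCP and whose axes are the flange's). Camera axes: x right, y down, z forward; pixel columns grow to the right and rows downward; lengths in mm; the calibration is good to about 2 mm. A picture is of the moment at which its call begins: read the wrist's pose just before it.
- sign_off(): hands the job in; it is judged then, once.
The state is a dict: "time_s": time; "joint_pos": joint angles; "qvel": joint speeds; "joint_torque": joint torques, N m; "tcp_pos": TCP position; "eef_rot": TCP orientation; "ft_force": force on the tool from outside, world axes, zero at the start; "ft_torque": the same for the moment, N m; "grip_width": finger opening in mm; "finger_force": force on a finger pad.
Only numpy, scipy, OpenCV 4.12 (cv2) and the standard library are available. Lean on these libraries where they do the work, as an engineer would, in place of code of your own. Each camera call takes 0.05 s, during which the arm holds its last target. There are 200 camera calls.

### The job

Pick the magnifier off its cradle, carry it over the top of the tool rack, and hold it over the square brooch in its ball vise so that I can look at the work: lens centred over the brooch, level, and about two centimetres above it without touching. Keep holding it there, still, when you finish; do not put it down. Do not bump the rack, the vises or the pieces in them, and leave the other things on the bench where they are.

Things in the scene. Friction and masses are not known exactly. Their poses are not given: they have to be found in the camera images.
- magnifier: Hand magnifier lying level on the cradle: round steel-rimmed lens 60 mm across, 10 mm thick; straight black handle 14 x 14 mm from 29 to 145 mm from the lens centre; flat underside. About 0.12 kg, balances 55 mm from the lens centre. Origin: centre of the lens underside. -x runs from the lens along the handle, y across the handle, z up, square to the lens.
- magnifier_grip (a point): Point to grip: middle of the handle's thickness (7 mm above the underside), 60 mm from the lens centre; grip across the handle. Beside it the handle is free on both sides and underneath (35 mm down to the cradle's base board). Axes as the magnifier's.
- cradle: Fixed wooden cradle, base board 200 x 70 x 10 mm with two posts 45 mm high: one 34 mm square under the lens, one under the handle 135 mm from the lens centre with 10 mm high lips beside the handle (handle lifts straight up out of them). Origin on the bench, below the lens centre; axes as the magnifier's.
- vise_square: Ball vise, fixed: dark round body 72 mm across, dark jaws, that holds the square brooch (silver, 46 x 46 mm, with a small round boss) flat on top. Brooch top 72 mm above the bench. Origin: centre of the foot on the bench; z up; the brooch's sides lie along x and y.
- square_top (a point): Centre of the square brooch, at the height of its top (rim and boss both reach it), 72 mm above the bench. Axes as vise_square's, z up.
- vise_round: Like ball vise, fixed, holding a round silver brooch 40 mm across, top 72 mm above the bench. Not the one to look at. Origin: centre of the foot.
- vise_bangle: Like ball vise, fixed, holding a flat-lying bangle 64 mm across, top 70 mm above the bench. Not the one to look at. Origin: centre of the foot.
- rack: Tool rack, fixed, between the cradle and the vises: wooden block 270 mm (x) by 70 mm (y), 60 mm high, hand tools standing in it up to 135 mm above the bench. Origin: centre of its underside on the bench; x along its length.
- hammer: Bystander: hammer, 260 mm, lying on the bench. Origin under its middle.
- file: Bystander: needle tool with round wooden handle, 200 mm, lying. Origin under its middle.
- tin: Bystander: open steel tin 60 mm across, 45 mm high. Origin: centre of its underside.
- jar: Bystander: small jar 48 mm across, 50 mm high. Origin: centre of its underside.
- mandrel: Bystander: steel taper 32 mm across, 100 mm high, standing. Origin: centre of its underside.
- ring_box: Bystander: cardboard ring box 60 x 60 x 35 mm. Origin: centre of its underside.
- oil_bottle: Bystander: amber bottle 52 mm across, 110 mm high. Origin: centre of its underside.
There are look-alikes about, which are no part of the job. Leave any blue or pink look-alike of the cradle alone.

How it is judged:
By the outcome, as a careful person would: the job done as asked, in the order asked, and still so for the second after the job is handed in, while the arm keeps its last pose, push and grip.
It also fails if it takes over 40 s, if anything falls off the work surface, if the arm or the gripper's body presses on something with over 40 N, if the wrist force passes 120 N, or if a joint passes its speed limit or range.

## Working session

There is one attempt and no reset: what is moved stays moved. The work goes in short steps, Python scripts to look and compute and a tool call to move; the robot and the scene stay as the last step left them, time stands still between calls to the robot, and variables do not carry over. Pictures are saved under pics/ and viewed, at most 10 in all, crops included, and the job is handed in when it is done.

Besides the shell and the picture viewer there is one more tool, called after "Request:" as a command line: name --argument value ..., lists and objects as JSON in quotes. arm_command: Moves the arm, as the interface text tells. Its arguments: {"type":"object","properties":{"deltas":{"type":"array","items":{"type":"object","properties":{"rotation":{"type":"array","items":{"type":"number"}},"dp":{"type":"array","items":{"type":"number"}},"fingers":{"type":"number"}}}}},"required":["deltas"]}

```bash
mkdir -p pics; cat > h.py <<'E'
import numpy as np, cv2, pickle
from workcell import get_state, camera
def snap(n,f):
    c=camera(n); pickle.dump(c,open(f'{f}.pkl','wb')); cv2.imwrite(f'pics/{f}.png',cv2.cvtColor(c['img'],cv2.COLOR_RGB2BGR)); return c
def load(f): return pickle.load(open(f'{f}.pkl','rb'))
def ray(c,u,v): return np.array([(u-c['cx'])/c['fx'],(v-c['cy'])/c['fy'],1.])
def at_z(c,u,v,z):
    R=np.array(c['R']);t=np.array(c['t']); o=-R.T@t; d=R.T@ray(c,u,v); return o+d*(z-o[2])/d[2]
def cloud(c):
    v,u=np.mgrid[0:384,0:512]; Z=c['range_z']
    P=np.stack([(u-c['cx'])/c['fx']*Z,(v-c['cy'])/c['fy']*Z,Z],-1)
    return (P-np.array(c['t']))@np.array(c['R'])
E
python3 - <<'E'
from h import *
s=get_state(); print(s)
a=snap('top','top1'); b=snap('scene','sc1')
print(a['R'],a['t'],a['fx'])
im=np.vstack([cv2.imread('pics/top1.png')])
cv2.imwrite('pics/top1b.png',cv2.resize(im,(800,600),interpolation=cv2.INTER_CUBIC))
E
```

```text
{'time_s': 0.0, 'joint_pos': array([-1.47426201e+00,  2.91266410e-01, -1.54135828e-01,  1.12671583e+00,
        2.03235479e-05,  1.43148809e+00]), 'qvel': array([-3.70377905e-05, -1.93455742e-03, -7.55664781e-04,  1.40104213e-03,
        4.96268044e-04, -5.34023945e-04]), 'joint_torque': array([-9.62024096e-04, -5.37145793e+01,  3.31369328e+01,  1.58371433e-02,
       -3.65871329e-04,  1.05348528e-05]), 'tcp_pos': array([ 122.63677136, -510.03613443,  247.73596153]), 'eef_rot': array([ 9.93055123e-01,  1.17648147e-01,  2.42923666e-05, -6.60501400e-04]), 'ft_force': array([-0.1286151 ,  0.50494701, -0.29782894]), 'ft_torque': array([ 0.00113656, -0.01425678, -0.04620799]), 'finger_force': 0.0, 'grip_width': 85.40764082486828}
[[-0.02516704 -0.99951981 -0.01807698]
 [-0.99442482  0.02688283 -0.10196367]
 [ 0.10240067  0.01541008 -0.99462387]] [  60.15911571  568.41284152 1564.69898045] 420.0244306312453
```

View pics/top1b.png

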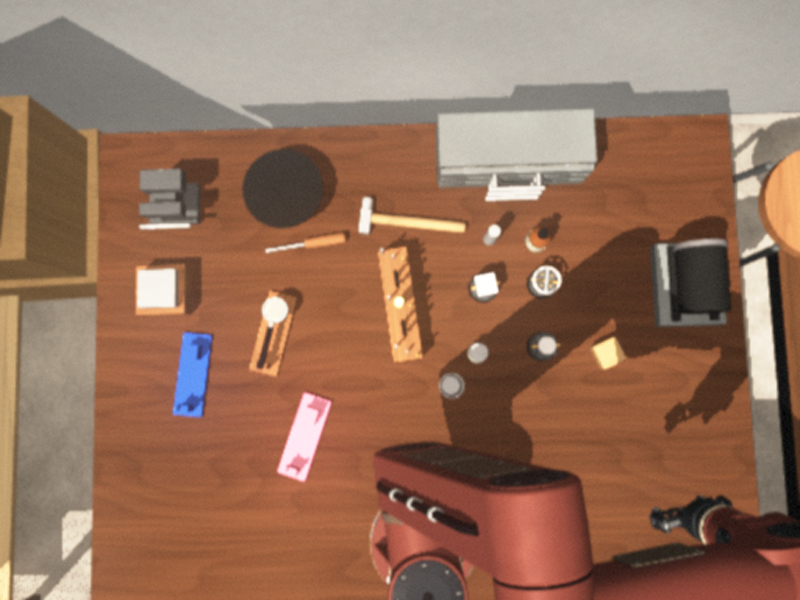

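View pics/sc1.png

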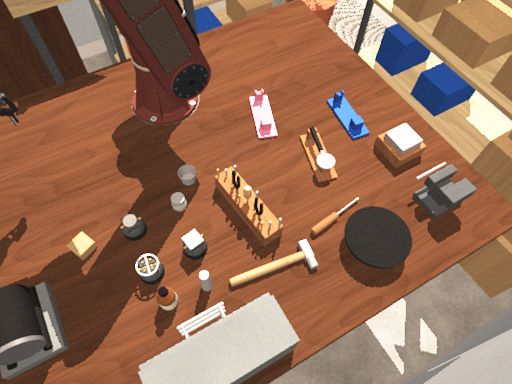

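The top view (800x600) shows the lens at (275,310) on the wooden cradle, with the handle running to (262,362). The blue cradle at (193,373) and the pink one at (305,436) are empty look-alikes. There are three vises: (486,284) holds a square, (545,280) a bangle, and (543,346) a round brooch. The square one at (486,284) fits the description. The rack is at (400,303). I'll confirm in one enlarged crop and measure with depth.

```bash
python3 - <<'E'
from h import *
a=load('top1'); b=load('sc1')
A=cv2.imread('pics/top1.png');B=cv2.imread('pics/sc1.png')
r=lambda i,x,y,w,h:cv2.resize(i[y:y+h,x:x+w],(400,300),interpolation=cv2.INTER_CUBIC)
cv2.imwrite('pics/crop1.png',np.vstack([np.hstack([r(A,145,180,80,60),r(A,288,160,80,60)]),np.hstack([r(B,280,115,80,60),r(B,155,210,80,60)])]))
for n,c in(('top',a),('sc',b)):
    P=cloud(c); im=c['img'].astype(int); 
    m=(P[...,2]>40)&(P[...,2]<100)&(c['range_z']>0)
    # wooden cradle/magnifier zone by top coordinates
    L=at_z(a,275*.64,310*.64,60)[:2]; S=at_z(a,486*.64,284*.64,72)[:2]
    print(n,'guess',L,S)
    for nm,g,rad in(('lens',L,40),('sq',S,40)):
        k=m&(np.hypot(P[...,0]-g[0],P[...,1]-g[1])<rad)&(im.min(-1)>130)
        Q=P[k]; print(nm,k.sum(),Q.mean(0),np.median(Q[:,2]),Q.min(0),Q.max(0), cv2.minAreaRect(Q[:,:2].astype(np.float32)))
    k=m&(np.hypot(P[...,0]-L[0],P[...,1]-L[1])<160)&(im.max(-1)<70)&(P[...,2]>48); Q=P[k]
    print('handle',k.sum(),Q.mean(0),cv2.minAreaRect(Q[:,:2].astype(np.float32)))
    G=np.hypot(P[...,0]-at_z(a,256,194,60)[0],P[...,1]-at_z(a,256,194,60)[1])<170
    k=G&(P[...,2]>45)&(P[...,2]<63); print('rack',cv2.minAreaRect(P[k][:,:2].astype(np.float32)))
E
```

```text
top guess [561.12332974 338.27087603] [ 608.26749365 -165.39588411]
lens 219 [563.14152488 341.66205009  54.43854065] 54.6518803229869 [525.8799182  311.7365999   44.28241918] [593.97925841 370.02290897  64.80908192] ((564.1979370117188, 340.4245300292969), (62.470149993896484, 59.24428939819336), 26.463945388793945)
sq 205 [ 607.28687052 -162.25131318   66.45285406] 70.39149944183126 [ 580.62912601 -191.86347217   41.14915947] [ 638.12162788 -133.17134635   80.63156968] ((609.4182739257812, -162.40911865234375), (57.94145202636719, 57.464088439941406), 87.90155792236328)
handle 0 [nan nan nan] ((0.0, 0.0), (0.0, 0.0), 0.0)
rack ((570.4189453125, 40.674312591552734), (269.7254333496094, 69.92015075683594), 6.923754692077637)
sc guess [561.12332974 338.27087603] [ 608.26749365 -165.39588411]
lens 248 [561.05641336 342.80752765  53.42060026] 53.31003913059443 [525.03077513 313.02918591  44.45108367] [592.53230478 374.12395182  60.93480208] ((562.0390014648438, 342.9093017578125), (58.326377868652344, 61.60401153564453), 30.302005767822266)
sq 269 [ 607.74260783 -163.23217813   70.31853699] 71.1169194727013 [ 579.79786666 -188.24153824   43.10875699] [ 631.84162302 -132.50395754   78.20913079] ((606.54345703125, -160.1219024658203), (48.03080749511719, 53.67778396606445), 10.987090110778809)
handle 45 [471.77336443 361.88574701  57.18173591] ((471.97161865234375, 363.201416015625), (9.256230354309082, 97.95199584960938), 73.79627990722656)
rack ((567.9204711914062, 42.06342315673828), (270.93035888671875, 71.38522338867188), 6.824364185333252)<stdin>:16: RuntimeWarning: Mean of empty slice.
  ret = um.true_divide(
```

View pics/crop1.png

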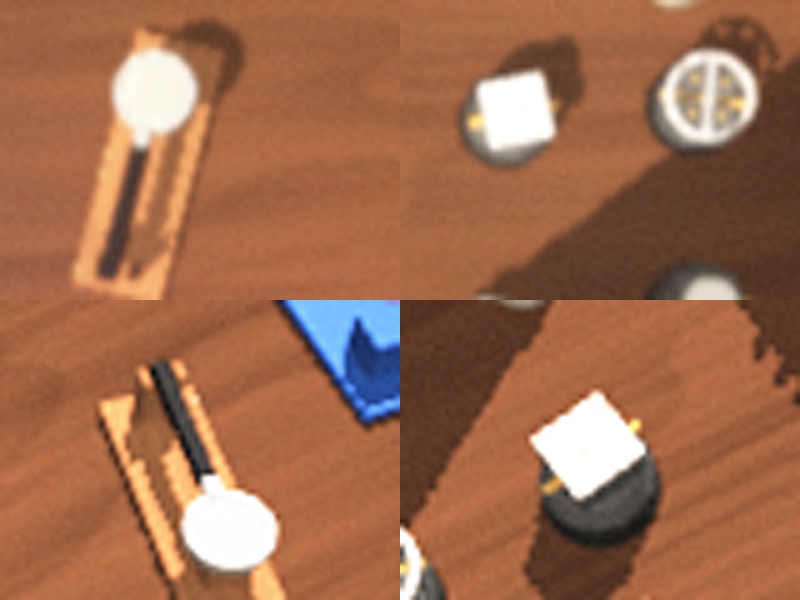

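```bash
python3 - <<'E'
from h import *
a=load('top1'); b=load('sc1')
f=.4
for nm,z,pa,pb in(('lens',55,(176,198.2),(326,160.6)),('hend',59,(166.2,235.2),(312.4,128.6)),('sq',72,(311.4,182),(192.6,239))):
    print(nm,at_z(a,pa[0]-f,pa[1]-f,z),at_z(b,pb[0]-f,pb[1]-f,z))
P=cloud(b);k=(P[...,2]>66)&(P[...,2]<78)&(abs(P[...,0]-607)<40)&(abs(P[...,1]+163)<40)&(b['img'].min(-1)>130);print('sq',P[k].mean(0),cv2.minAreaRect(P[k][:,:2].astype(np.float32)))
for c in(a,b):
    P=cloud(c)
    k=(P[...,2]>64)&(P[...,2]<170)&(abs(P[...,0]-569)<150)&(abs(P[...,1]-41)<60); print('racktop',P[k][:,2].max())
    # all tall things in corridor
    k=(P[...,2]>100)&(P[...,0]>300)&(P[...,0]<720)&(abs(P[...,1])<420)
    Q=P[k]; print([ (q.round()) for q in Q[::max(1,len(Q)//12)]])
from scipy.spatial.transform import Rotation as Rn
print(Rn.from_quat(get_state()['eef_rot']).as_matrix().round(3))
E
```

```text
lens [563.91794022 340.78084434  55.        ] [561.67330886 342.08254333  55.        ]
hend [426.82141063 377.18914643  59.        ] [429.66596612 376.75062484  59.        ]
sq [ 608.86769297 -165.27156878   72.        ] [ 607.06866958 -163.67799894   72.        ]
sq [ 607.19218621 -162.43620978   71.38019324] ((606.4622802734375, -162.14576721191406), (47.999603271484375, 46.01032257080078), 9.579911231994629)
racktop 144.3728801575903
[array([ 407.,   21., 1615.]), array([ 407.,   21., 1615.]), array([ 407.,   21., 1615.]), array([ 407.,   21., 1615.]), array([ 407.,   21., 1615.]), array([ 407.,   21., 1615.]), array([583.,  67., 109.]), array([ 407.,   21., 1615.]), array([ 407.,   21., 1615.]), array([ 407.,   21., 1615.]), array([ 407.,   21., 1615.]), array([ 407.,   21., 1615.]), array([ 407.,   21., 1615.])]
racktop 140.07427933173344
[array([462.,  54., 107.]), array([493.,  30., 115.]), array([519.,  33., 126.]), array([561.,  44., 136.]), array([562.,  33., 124.]), array([577.,  39., 130.]), array([576.,  36., 119.]), array([580.,  44., 107.]), array([613.,  45., 114.]), array([638.,  50., 126.]), array([689.,  78., 103.]), array([ 711., -298.,  111.]), array([ 715., -307.,  111.])]
[[ 0.972  0.234 -0.   ]
 [ 0.234 -0.972  0.001]
 [ 0.    -0.001 -1.   ]]
```

Both crops confirm it: the magnifier is on the wooden cradle, lens at top px (176,198), and the square brooch is at top px (311,182). I'm moving to the magnifier now.

Request:
arm_command --deltas '[{"dp":[0.024,-0.031,0],"rotation":[0,0,-6.5],"fingers":0},{"dp":[0.048,-0.063,0],"rotation":[0,0,-13],"fingers":0},{"dp":[0.072,-0.094,0],"rotation":[0,0,-19.5],"fingers":0},{"dp":[0.096,-0.125,0],"rotation":[0,0,-26],"fingers":0},{"dp":[0.12,-0.157,0],"rotation":[0,0,-32.5],"fingers":0},{"dp":[0.144,-0.188,0],"rotation":[0,0,-39],"fingers":0},{"dp":[0.168,-0.22,0],"rotation":[0,0,-45.5],"fingers":0},{"dp":[0.192,-0.251,0],"rotation":[0,0,-52],"fingers":0},{"dp":[0.216,-0.282,0],"rotation":[0,0,-58.5],"fingers":0},{"dp":[0.24,-0.314,0],"rotation":[0,0,-65],"fingers":0},{"dp":[0.264,-0.345,0],"rotation":[0,0,-71.5],"fingers":0},{"dp":[0.287,-0.376,0],"rotation":[0,0,-78],"fingers":0}]'

```text
time_s: 1.1
tcp_pos: [314.0, -75.9, 248.4]
eef_rot: [0.696, 0.718, 0.0, 0.0]
ft_force: [0.8, -0.9, -0.4]
grip_width: 85.8
finger_force: 0.0
```

```bash
cat >> h.py <<'E'
from scipy.spatial.transform import Rotation as Rn
def plan(p,yaw,tilt_fix=True):
    s=get_state(); R=Rn.from_quat(s['eef_rot']); y=np.radians(yaw)
    T=Rn.from_matrix(np.array([[np.cos(y),np.sin(y),0],[np.sin(y),-np.cos(y),0],[0,0,-1]]))
    print('t',s['time_s'],'tcp',s['tcp_pos'].round(1),'q',s['joint_pos'].round(2),'f',s['ft_force'].round(1),'w',s['grip_width'],s['finger_force'])
    print('dp m',(R.inv().apply(np.array(p)-s['tcp_pos'])/1000).round(4),'rot deg',np.degrees((R.inv()*T).as_rotvec()).round(2))
E
python3 -c "
from h import *
plan([504.8,356.7,180],165.2)"
```

```text
t 1.1 tcp [314.  -75.9 248.4] q [-0.46 -0.1  -0.6   1.08  0.    1.07] f [ 0.8 -0.9 -0.4] w 85.75434440622114 0.0
dp m [0.4264 0.2043 0.0684] rot deg [ 2.000e-02  3.000e-02 -7.339e+01]
```

Request:
arm_command --deltas '[{"dp":[0.036,0.017,0.002],"rotation":[0,0,-6.2],"fingers":0},{"dp":[0.072,0.034,0.005],"rotation":[0,0,-12.4],"fingers":0},{"dp":[0.108,0.051,0.01],"rotation":[0,0,-18.6],"fingers":0},{"dp":[0.144,0.068,0.015],"rotation":[0,0,-24.8],"fingers":0},{"dp":[0.18,0.085,0.02],"rotation":[0,0,-31],"fingers":0},{"dp":[0.216,0.102,0.026],"rotation":[0,0,-37.2],"fingers":0},{"dp":[0.252,0.12,0.032],"rotation":[0,0,-43.4],"fingers":0},{"dp":[0.288,0.138,0.04],"rotation":[0,0,-49.6],"fingers":0},{"dp":[0.324,0.155,0.048],"rotation":[0,0,-55.8],"fingers":0},{"dp":[0.36,0.172,0.056],"rotation":[0,0,-62],"fingers":0},{"dp":[0.395,0.189,0.062],"rotation":[0,0,-68],"fingers":0},{"dp":[0.426,0.204,0.068],"rotation":[0,0,-73.4],"fingers":0}]'

```text
time_s: 2.1
tcp_pos: [506.8, 355.7, 179.2]
eef_rot: [0.128, 0.992, -0.0, -0.0]
ft_force: [0.7, -0.8, 0.6]
grip_width: 85.9
finger_force: 0.0
```

Request:
arm_command --deltas '[{"dp":[0,0,0],"rotation":[0,0,0],"fingers":0},{"dp":[0,0,0],"rotation":[0,0,0],"fingers":0},{"dp":[0,0,0],"rotation":[0,0,0],"fingers":0}]'

```text
time_s: 2.35
tcp_pos: [505.9, 353.0, 179.7]
eef_rot: [0.132, 0.991, -0.001, -0.001]
ft_force: [-0.9, -1.2, 0.2]
grip_width: 85.1
finger_force: 0.0
```

```bash
python3 - <<'E'
from h import *
plan([504.8,356.7,50],165.2)
s=get_state(); c=snap('wrist','w1'); c['s']=s; pickle.dump(c,open('w1.pkl','wb'))
print(np.array(c['tool_from_camera']).round(2),c['fx'],c['cx'],c['cy'])
E
```

```text
t 2.35 tcp [505.9 353.  179.7] q [ 0.49  0.51 -0.    1.06 -0.    0.75] f [-0.9 -1.2  0.2] w 85.14977513151719 0.0
dp m [0.0019 0.0035 0.1297] rot deg [-0.08 -0.06 -0.33]
[[   0.     -0.95   -0.33   84.3 ]
 [   1.      0.     -0.     -0.33]
 [   0.     -0.33    0.95 -124.4 ]
 [   0.      0.      0.      1.  ]] 287.7229231616674 249.49799769625727 187.83335387682854
```

View pics/w1.png

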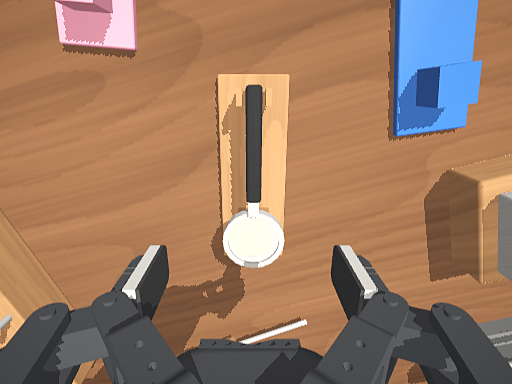

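The wrist view shows the magnifier upright: lens centre at (253,238), handle from (253,204) to (254,86), with nothing beside the grip point.

```bash
cat >> h.py <<'E'
def w_at_z(c,u,v,z):
    s=c['s'];R=Rn.from_quat(s['eef_rot']).as_matrix();M=np.array(c['tool_from_camera'])
    o=R@M[:3,3]+s['tcp_pos']; d=R@M[:3,:3]@ray(c,u,v); return o+d*(z-o[2])/d[2]
E
python3 - <<'E'
from h import *
c=load('w1')
L=w_at_z(c,253,238.5,54); N=w_at_z(c,253.3,203.5,59); E=w_at_z(c,254.2,86.5,59)
print(L,N,E,np.degrees(np.arctan2(*(N-E)[1::-1])),np.linalg.norm(N-E),np.linalg.norm(L-E))
im=c['img'].astype(int); m=((im.max(-1)<70)).astype(np.uint8); m[:80]=0;m[208:]=0;m[:,:235]=0;m[:,275:]=0
v,u=np.nonzero(m); P=np.array([w_at_z(c,a,b,59)[:2] for a,b in zip(u,v)],np.float32); print(cv2.minAreaRect(P),P.mean(0))
x=cv2.fitLine(P,cv2.DIST_L2,0,.01,.01).ravel(); print(x,np.degrees(np.arctan2(x[1],x[0])))
E
```

```text
[559.24366754 341.56562235  54.        ] [521.64163496 351.77648983  59.        ] [423.84423596 378.43544668  59.        ] -15.247996232880546 101.3658287180879 140.41862419198728
((471.3167419433594, 365.26995849609375), (12.859847068786621, 99.32258605957031), 74.68771362304688) [477.704   362.86212]
[ 9.6741390e-01 -2.5320017e-01  4.7770392e+02  3.6286224e+02] -14.666962
```

```bash
python3 -c "
from h import *
plan([503.5,356.5,50],165)"
```

```text
t 2.4 tcp [506.1 352.6 180.2] q [ 0.49  0.51 -0.01  1.06 -0.    0.75] f [-0.8  0.  -0.3] w 85.12444067734955 0.0
dp m [0.0034 0.0032 0.1302] rot deg [-0.05 -0.03 -0.16]
```

Request:
arm_command --deltas '[{"dp":[0.003,0.003,0.02],"rotation":[0,0,0],"fingers":0},{"dp":[0.003,0.003,0.045],"rotation":[0,0,0],"fingers":0},{"dp":[0.003,0.003,0.07],"rotation":[0,0,0],"fingers":0},{"dp":[0.003,0.003,0.09],"rotation":[0,0,0],"fingers":0},{"dp":[0.003,0.003,0.11],"rotation":[0,0,0],"fingers":0},{"dp":[0.003,0.003,0.122],"rotation":[0,0,0],"fingers":0},{"dp":[0.003,0.003,0.13],"rotation":[0,0,0],"fingers":0},{"dp":[0.003,0.003,0.13],"rotation":[0,0,0],"fingers":0},{"dp":[0.003,0.003,0.13],"rotation":[0,0,0],"fingers":0},{"dp":[0.003,0.003,0.13],"rotation":[0,0,0],"fingers":0}]'

```text
time_s: 3.23
tcp_pos: [505.2, 357.1, 51.6]
eef_rot: [0.132, 0.991, 0.001, 0.001]
ft_force: [0.0, 0.5, -0.1]
grip_width: 85.2
finger_force: 0.0
```

```bash
python3 -c "
from h import *
plan([503.5,356.5,50],165)
s=get_state();c=snap('wrist','w2');c['s']=s;pickle.dump(c,open('w2.pkl','wb'))"
```

```text
t 3.2333 tcp [505.2 357.1  51.6] q [ 0.5   0.63 -0.16  0.78 -0.    0.76] f [ 0.   0.5 -0.1] w 85.24337419798981 0.0
dp m [ 0.0015 -0.001   0.0016] rot deg [ 0.07  0.07 -0.13]
```

View pics/w2.png

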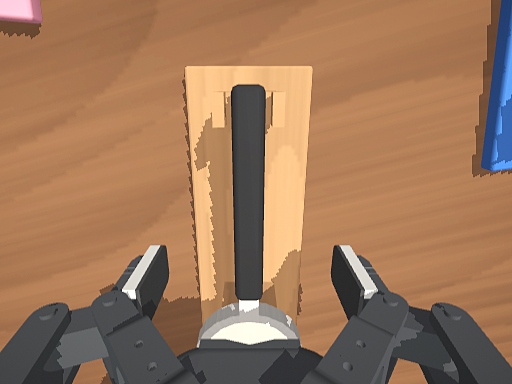

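The handle (column 248) sits centred between the pads (146 and 354). I'll check the along-handle position, then grip.

```bash
python3 - <<'E'
from h import *
c=load('w2');p=c['s']['tcp_pos']
for n,q in(('end',(248.5,86)),('blackstart',(247,299)),('lens left',(198,345)),('lens right',(299,345))):
    X=w_at_z(c,*q,58 if n[0]!='l' else 54); print(n,X.round(1),Rn.from_quat(c['s']['eef_rot']).inv().apply(X-p).round(1))
E
```

```text
end [422.7 378.6  58. ] [85.2 -0.8 -6.5]
blackstart [519.6 351.6  58. ] [-15.4  -1.6  -6.4]
lens left [545.8 316.3  54. ] [-49.9 -28.8  -2.4]
lens right [560.4 370.2  54. ] [-49.9  27.1  -2.3]
```

Request:
arm_command --deltas '[{"dp":[0.001,0,0.002],"rotation":[0,0,0],"fingers":0.3},{"dp":[0.001,0,0.002],"rotation":[0,0,0],"fingers":0.6},{"dp":[0.001,0,0.002],"rotation":[0,0,0],"fingers":0.9},{"dp":[0.001,0,0.002],"rotation":[0,0,0],"fingers":1},{"dp":[0.001,0,0.002],"rotation":[0,0,0],"fingers":1},{"dp":[0.001,0,0.002],"rotation":[0,0,0],"fingers":1},{"dp":[0.001,0,0.002],"rotation":[0,0,0],"fingers":1},{"dp":[0.001,0,0.002],"rotation":[0,0,0],"fingers":1},{"dp":[0.001,0,0.002],"rotation":[0,0,0],"fingers":1},{"dp":[0.001,0,0.002],"rotation":[0,0,0],"fingers":1}]'

```text
time_s: 4.12
tcp_pos: [503.6, 357.5, 48.5]
eef_rot: [0.131, 0.991, 0.0, 0.0]
ft_force: [-0.5, 0.4, 3.7]
grip_width: 13.0
finger_force: 58.9
```

Request:
arm_command --deltas '[{"dp":[0,0,-0.008],"rotation":[0,0,0],"fingers":1},{"dp":[0,0,-0.02],"rotation":[0,0,0],"fingers":1},{"dp":[0,0,-0.035],"rotation":[0,0,0],"fingers":1},{"dp":[0,0,-0.05],"rotation":[0,0,0],"fingers":1},{"dp":[0,0,-0.065],"rotation":[0,0,0],"fingers":1},{"dp":[0,0,-0.08],"rotation":[0,0,0],"fingers":1},{"dp":[0,0,-0.095],"rotation":[0,0,0],"fingers":1},{"dp":[0,0,-0.11],"rotation":[0,0,0],"fingers":1},{"dp":[0,0,-0.125],"rotation":[0,0,0],"fingers":1},{"dp":[0,0,-0.14],"rotation":[0,0,0],"fingers":1},{"dp":[0,0,-0.152],"rotation":[0,0,0],"fingers":1},{"dp":[0,0,-0.16],"rotation":[0,0,0],"fingers":1}]'

```text
time_s: 5.12
tcp_pos: [503.6, 357.4, 209.9]
eef_rot: [0.131, 0.991, 0.0, 0.0]
ft_force: [0.0, 0.5, -1.5]
grip_width: 12.7
finger_force: 58.5
```

```bash
python3 - <<'E'
from h import *
plan([549.7,-148.5,210],165)
s=get_state();c=snap('wrist','w3');c['s']=s;pickle.dump(c,open('w3.pkl','wb'))
# level check: handle depth in tool frame
M=np.array(c['tool_from_camera']);Z=c['range_z']
v,u=np.mgrid[0:384,0:512];P=np.stack([(u-c['cx'])/c['fx']*Z,(v-c['cy'])/c['fy']*Z,Z],-1)@M[:3,:3].T+M[:3,3]
k=(Z>0)&(abs(P[...,1])<6)&(abs(P[...,2])<25)&(c['img'].max(-1)<80)&(P[...,0]>20)&(P[...,0]<100)
Q=P[k];print(len(Q),np.polyfit(Q[:,0],Q[:,2],1),np.polyfit(Q[:,0],Q[:,1],1),Q.min(0),Q.max(0))
E
```

```text
t 5.1167 tcp [503.6 357.4 209.9] q [ 0.5   0.49  0.04  1.12 -0.    0.76] f [ 0.   0.5 -1.5] w 12.705737786607608 58.47344398498535
dp m [-1.762e-01 -4.764e-01 -3.000e-04] rot deg [ 0.04  0.04 -0.09]
4304 [ 2.34836112e-03 -9.24942426e+00] [-0.00051487 -0.01480993] [ 20.05675167  -5.99640811 -11.54016567] [84.10205691  5.9993912  -6.27858611]
```

View pics/w3.png

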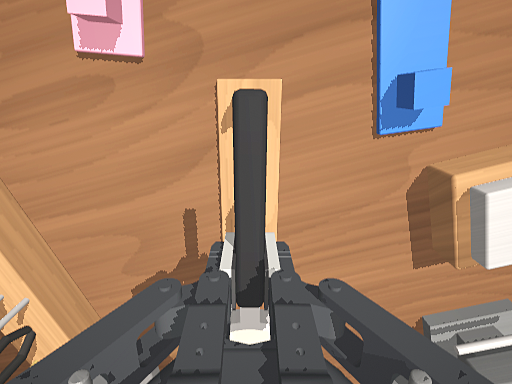

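The magnifier came up level (slope 0.002) with the handle centred in the jaws. The lens centre is 60 mm along −tool x and the underside is 4.75 mm below the TCP. Next I carry it over the rack.

Request:
arm_command --deltas '[{"dp":[-0.002,-0.006,0],"rotation":[0,0,0],"fingers":1},{"dp":[-0.006,-0.016,0],"rotation":[0,0,0],"fingers":1},{"dp":[-0.012,-0.032,0],"rotation":[0,0,0],"fingers":1},{"dp":[-0.02,-0.054,0],"rotation":[0,0,0],"fingers":1},{"dp":[-0.028,-0.076,0],"rotation":[0,0,0],"fingers":1},{"dp":[-0.036,-0.098,0],"rotation":[0,0,0],"fingers":1},{"dp":[-0.044,-0.12,0],"rotation":[0,0,0],"fingers":1},{"dp":[-0.053,-0.143,0],"rotation":[0,0,0],"fingers":1},{"dp":[-0.061,-0.166,0],"rotation":[0,0,0],"fingers":1},{"dp":[-0.07,-0.19,0],"rotation":[0,0,0],"fingers":1},{"dp":[-0.079,-0.214,0],"rotation":[0,0,0],"fingers":1},{"dp":[-0.088,-0.238,0],"rotation":[0,0,0],"fingers":1}]'

```text
time_s: 6.17
tcp_pos: [525.4, 102.5, 207.3]
eef_rot: [0.132, 0.991, -0.0, -0.001]
ft_force: [1.8, 0.6, -1.8]
grip_width: 13.1
finger_force: 58.5
```

Request:
arm_command --deltas '[{"dp":[-0.009,-0.024,0],"rotation":[0,0,0],"fingers":1},{"dp":[-0.018,-0.048,0],"rotation":[0,0,0],"fingers":1},{"dp":[-0.027,-0.072,0],"rotation":[0,0,0],"fingers":1},{"dp":[-0.036,-0.096,0],"rotation":[0,0,0],"fingers":1},{"dp":[-0.044,-0.12,0],"rotation":[0,0,0],"fingers":1},{"dp":[-0.053,-0.143,0],"rotation":[0,0,0],"fingers":1},{"dp":[-0.061,-0.166,0],"rotation":[0,0,0],"fingers":1},{"dp":[-0.069,-0.187,0],"rotation":[0,0,0],"fingers":1},{"dp":[-0.077,-0.207,0],"rotation":[0,0,0],"fingers":1},{"dp":[-0.083,-0.223,0],"rotation":[0,0,0],"fingers":1},{"dp":[-0.087,-0.234,0],"rotation":[0,0,0],"fingers":1},{"dp":[-0.088,-0.238,0],"rotation":[0,0,0],"fingers":1}]'

```text
time_s: 7.17
tcp_pos: [548.7, -150.0, 207.4]
eef_rot: [0.132, 0.991, -0.0, -0.001]
ft_force: [-0.5, 0.4, -1.4]
grip_width: 12.8
finger_force: 58.6
```

Request:
arm_command --deltas '[{"dp":[0,0,0],"rotation":[0,0,0],"fingers":1},{"dp":[0,0,0],"rotation":[0,0,0],"fingers":1},{"dp":[0,0,0],"rotation":[0,0,0],"fingers":1}]'

```text
time_s: 7.42
tcp_pos: [549.2, -147.1, 208.2]
eef_rot: [0.131, 0.991, 0.0, -0.0]
ft_force: [0.6, -0.3, -1.6]
grip_width: 12.7
finger_force: 58.6
```

```bash
cat >> h.py <<'E'
def level():
    s=get_state();c=snap('wrist','wl');c['s']=s
    M=np.array(c['tool_from_camera']);Z=c['range_z']
    v,u=np.mgrid[0:384,0:512];P=np.stack([(u-c['cx'])/c['fx']*Z,(v-c['cy'])/c['fy']*Z,Z],-1)@M[:3,:3].T+M[:3,3]
    k=(Z>0)&(abs(P[...,1])<6)&(abs(P[...,2])<25)&(c['img'].max(-1)<80)&(P[...,0]>20)&(P[...,0]<100)
    Q=P[k];print(len(Q),np.polyfit(Q[:,0],Q[:,2],1),np.polyfit(Q[:,0],Q[:,1],1),Q.max(0))
E
python3 - <<'E'
from h import *
plan([549.6,-148.4,97],165); level()
E
```

```text
t 7.4167 tcp [ 549.2 -147.1  208.2] q [-0.39  0.4  -0.1   1.07  0.   -0.13] f [ 0.6 -0.3 -1.6] w 12.69730732240387 58.562636375427246
dp m [-0.0008 -0.0012  0.1112] rot deg [ 0.02 -0.03 -0.04]
4320 [ 3.01075265e-03 -9.31220763e+00] [ 0.00075238 -0.07684684] [84.10258417  5.99648613 -6.24329776]
```

Request:
arm_command --deltas '[{"dp":[-0.001,-0.001,0.006],"rotation":[0,0,0],"fingers":1},{"dp":[-0.001,-0.001,0.016],"rotation":[0,0,0],"fingers":1},{"dp":[-0.001,-0.001,0.028],"rotation":[0,0,0],"fingers":1},{"dp":[-0.001,-0.001,0.04],"rotation":[0,0,0],"fingers":1},{"dp":[-0.001,-0.001,0.052],"rotation":[0,0,0],"fingers":1},{"dp":[-0.001,-0.001,0.064],"rotation":[0,0,0],"fingers":1},{"dp":[-0.001,-0.001,0.076],"rotation":[0,0,0],"fingers":1},{"dp":[-0.001,-0.001,0.086],"rotation":[0,0,0],"fingers":1},{"dp":[-0.001,-0.001,0.094],"rotation":[0,0,0],"fingers":1},{"dp":[-0.001,-0.001,0.1],"rotation":[0,0,0],"fingers":1},{"dp":[-0.001,-0.001,0.1],"rotation":[0,0,0],"fingers":1},{"dp":[-0.001,-0.001,0.1],"rotation":[0,0,0],"fingers":1}]'

```text
time_s: 8.47
tcp_pos: [550.2, -149.2, 108.2]
eef_rot: [0.131, 0.991, 0.0, -0.0]
ft_force: [0.5, 0.2, -1.5]
grip_width: 13.0
finger_force: 58.5
```

```bash
python3 - <<'E'
from h import *
plan([549.6,-148.4,97],165)
a=snap('top','top2');b=snap('scene','sc2')
plan([549.6,-148.4,97],165)
A=cv2.imread('pics/top2.png');B=cv2.imread('pics/sc2.png')
r=lambda i,x,y,w,h:cv2.resize(i[y:y+h,x:x+w],(400,300),interpolation=cv2.INTER_CUBIC)
cv2.imwrite('pics/crop2.png',np.hstack([r(A,272,155,80,60),r(B,155,200,80,60)]))
for c in(a,b):
    P=cloud(c);k=(P[...,2]>95)&(P[...,2]<125)&(np.hypot(P[...,0]-607.6,P[...,1]+164)<45)&(c['img'].min(-1)>110)
    print(k.sum(),P[k].mean(0),cv2.minEnclosingCircle(P[k][:,:2].astype(np.float32)))
E
```

```text
t 8.4667 tcp [ 550.2 -149.2  108.2] q [-0.39  0.49 -0.25  0.84 -0.   -0.13] f [ 0.5  0.2 -1.5] w 12.984553298728514 58.542022705078125
dp m [0.0008 0.0007 0.0112] rot deg [ 0.   -0.01 -0.09]
t 8.5667 tcp [ 550.6 -149.4  108.9] q [-0.39  0.49 -0.24  0.84  0.   -0.13] f [-0.2  0.4 -2.1] w 13.295097943404917 58.54165971279144
dp m [0.0013 0.0007 0.0119] rot deg [-0.01  0.06 -0.09]
0 [nan nan nan] ((0.0, 0.0), 0.0)
367 [ 609.04639752 -163.92815481  113.75247861] ((603.6295776367188, -161.48153686523438), 36.262786865234375)<stdin>:10: RuntimeWarning: Mean of empty slice.
  ret = um.true_divide(
```

View pics/crop2.png

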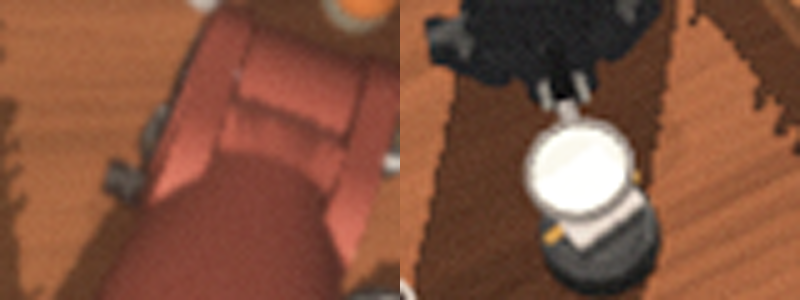

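The arm blocks the top view. The scene view shows the lens at crop (580,169), level and clear above the brooch. I'll compare both in the same camera.

```bash
python3 - <<'E'
from h import *
b=load('sc2'); s=get_state(); z=s['tcp_pos'][2]+5.2; print('lens',at_z(b,190.6,233.4,z))
plan([549.6,-148.4,97],165)
E
```

```text
lens [ 609.70561641 -164.2839149   114.05542849]
t 8.5667 tcp [ 550.6 -149.4  108.9] q [-0.39  0.49 -0.24  0.84  0.   -0.13] f [-0.2  0.4 -2.1] w 13.295097943404917 58.54165971279144
dp m [0.0013 0.0007 0.0119] rot deg [-0.01  0.06 -0.09]
```

Request:
arm_command --deltas '[{"dp":[0.001,0.0005,0.003],"rotation":[0,0,0],"fingers":1},{"dp":[0.0015,0.0005,0.006],"rotation":[0,0,0],"fingers":1},{"dp":[0.0015,0.0005,0.009],"rotation":[0,0,0],"fingers":1},{"dp":[0.0015,0.0005,0.0115],"rotation":[0,0,0],"fingers":1},{"dp":[0.0015,0.0005,0.0115],"rotation":[0,0,0],"fingers":1},{"dp":[0.0015,0.0005,0.0115],"rotation":[0,0,0],"fingers":1},{"dp":[0.0015,0.0005,0.0115],"rotation":[0,0,0],"fingers":1},{"dp":[0.0015,0.0005,0.0115],"rotation":[0,0,0],"fingers":1},{"dp":[0.0015,0.0005,0.0115],"rotation":[0,0,0],"fingers":1},{"dp":[0.0015,0.0005,0.0115],"rotation":[0,0,0],"fingers":1}]'

```text
time_s: 9.4
tcp_pos: [549.0, -148.5, 96.9]
eef_rot: [0.131, 0.991, -0.0, 0.0]
ft_force: [-0.1, 0.2, -0.5]
grip_width: 13.2
finger_force: 58.5
```

```bash
python3 - <<'E'
from h import *
level()
b=snap('scene','sc3');P=cloud(b)
k=(P[...,2]>90)&(P[...,2]<112)&(np.hypot(P[...,0]-607.6,P[...,1]+164)<32)&(b['img'].min(-1)>110);Q=P[k]
print(k.sum(),np.median(Q,0),'tilt',np.linalg.lstsq(np.c_[Q[:,:2]-Q[:,:2].mean(0),np.ones(len(Q))],Q[:,2],rcond=None)[0])
z=[]
for _ in range(6): z.append(get_state()['tcp_pos']); camera('wrist')
print(np.mean(z,0)); plan([549.6,-148.4,97],165)
B=cv2.imread('pics/sc3.png');cv2.imwrite('pics/crop3.png',cv2.resize(B[200:260,155:235],(640,480),interpolation=cv2.INTER_CUBIC))
E
```

```text
4327 [ 2.89846094e-03 -9.30540121e+00] [ 0.00023299 -0.05310074] [84.10228299  5.99659313 -5.88493889]
347 [ 608.00924055 -163.38669578  101.77977301] tilt [-7.43398195e-03 -1.15445577e-02  1.01655287e+02]
[ 548.91421402 -148.43369176   96.84218122]
t 9.8 tcp [ 548.9 -148.4   96.8] q [-0.39  0.5  -0.26  0.81  0.   -0.13] f [ 0.7 -0.1 -1.1] w 13.363564652941918 58.54153096675873
dp m [-0.0007  0.0002 -0.0002] rot deg [ 0.    0.   -0.09]
```

View pics/crop3.png

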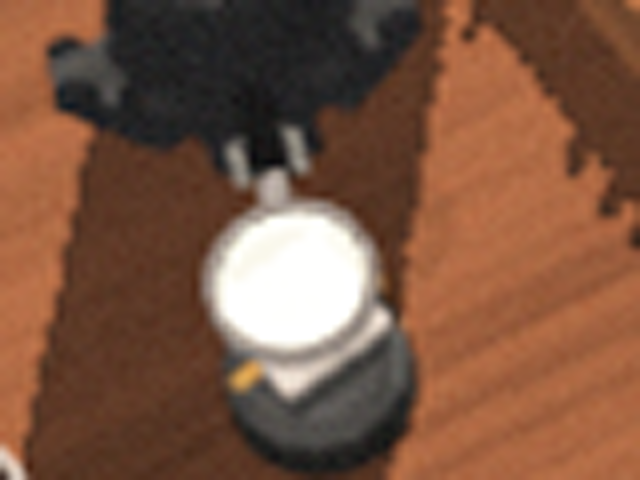

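The lens centre is at crop (292,277). It's level, about 20 mm above the brooch, and within about 1 mm of the brooch's centre. Handing in.

```bash
python3 -c "
from workcell import sign_off; print(sign_off())"
```

```text
the job is handed in; nothing more can be done
None
```

The magnifier was carried over the rack and is held still and level over the square brooch, measured about 20 mm above it and centred to about 1 mm; the job is handed in.

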